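# Open the latched sample case

## Task

Open the large aluminium sample case on the lab bench: flip its toggle latch over towards the front until it snaps open, then lift the lid until it stands well open by itself, at about 60 degrees or more, and let go. Leave the brown bottle standing where it is.

Things in the scene. Friction and masses are not known exactly. Their poses are not given: they have to be found in the camera images.
- case: Large aluminium case, fixed, 170 mm deep (its x), 300 wide (y), body 100 high, flat lid 22 thick on top (lid top at z = 122). Origin: centre of the underside; -x face = front, turned to the robot; z up. Has a steel lever latch and a black pull at the front. Not meant: the small case with carrying handle and no lever, and the glass beaker.
- toggle (a joint): Latch lever, pivot along y at case (-101, -75, 85) mm. 0 = latched: black grip, 28 mm wide (y), 14 thick, stands over the lid's front, axis from (-91, -75, 143) up to (-75, -75, 204), free space behind it (+x). Grows as its top swings to the front (-x); 1.75 = open, level, reaching 125 mm forward. Spring returns it below 0.6 rad, throws it open beyond; 2-4 N.
- lid (a joint): Lid, rad: 0 shut, grows as its front rises; hinge along y at case x = 85, z = 100 mm; stop 1.35. Stays where left; about 5 N at the pull lifts it once unlatched. Pull: black level bar on the lid's front edge, 14 mm wide (y), 18 high, at case y = 75, z = 111, from x = -85 to -135, free below. Pinched across its width 30 mm out, it turns between the pads as the lid swings.
- bottle: Brown glass reagent bottle with black cap, 62 mm in diameter, 150 mm high, loose, standing beside the case at its left or right end. Origin at the centre of its underside, z up. Not to be moved.

How it is judged:
On the way:
1. the toggle latch is flipped open while the lid is still shut (value of joint toggle above 1.3 rad and value of joint lid below 0.12 rad), for 0.1 s.
At the end, for the whole second after the job is handed in: The latch is flipped open (toggle beyond 1.3 rad) and the lid stands still by itself, open by more than 0.9 rad (52 degrees) (value of joint toggle above 1.3 rad and value of joint lid above 0.9 rad and velocity of joint lid between -0.1 and 0.1 rad/s); the robot touches nothing.
It fails at once if the brown bottle is knocked over or shoved more than 40 mm (angle between bottle's own z axis and vertical above 0.5 rad or distance of bottle from where it was at the start of the episode above 0.04 m).
It also fails if it takes over 48 s, if anything falls off the work surface, if the arm or the gripper's body presses on something with over 40 N, if the wrist force passes 120 N, or if a joint passes its speed limit or range.

## Robot

A 7-joint arm with a two-finger parallel gripper is mounted at the origin on the work surface. World frame = base frame: x ahead of the robot, y to its left, z up, the work surface at z = 0. Lengths are in m, angles in rad, forces in N, time in s.
With the tool pointing down it reaches from about 0.4 to 0.85 m from the base axis. Payload 4.5 kg.
Tool frame: the origin (TCP) lies between the finger pads; the fingertips stand 11 mm ahead of it and the grasp point (between the pads) lies 8 mm behind it; z points along the fingers, x is the direction in which the jaws open and shut, and the axes are right-handed (so a half turn about z gives the same grasp; the last joint's range is limited). The gripper opens to 85 mm and grips with 20 to 120 N. Pads are 22 mm wide; open, the fingers measure 114 mm over their backs; the gripper's body (76 mm by 85 mm) begins 54 mm behind the grasp point. The pads swing forward as they close: fully open they stand 13 mm farther back than shut.
Start: joints at [-1.068, 0.689, -0.195, 1.565, 0.157, 0.902, -0.215], TCP at [0.282, 0.558, 0.242] pointing down, gripper open.
Joint ranges: [-3.01, 3.01], [-0.46, 2.08], [-1.47, 1.51], [0.13, 2.56], [-1, 4.14], [0.04, 2.09], [-2.66, 2.66]. Speed limits (rad/s): [2.57, 2.57, 3.14, 3.14, 3.14, 3.14, 3.14].

## Interface

Orientations are given as a unit quaternion [w, x, y, z].
In Python, from plant import monitor, get_image, ticket gives the robot as it stands.
- The arm moves only by the tool step_arm, never from a script. Its argument "moves" is a list of rows, each an object of numbers: "x", "y", "z": the shift along the tool's x, y, z in units of 25 mm (1.0 is 25 mm); "ax", "ay", "az": the turn, a rotation vector about the tool's x, y, z in units of 6 degrees (1.0 is 6 degrees); "gripper": the closure, from 0 (fully open) to 1 (shut). In form: [{"x": .., "y": .., "z": .., "ax": .., "ay": .., "az": .., "gripper": ..}, ...]. A call has 1 to 12 rows; each row is the pose to reach, as a shift and turn from the pose commanded when the call began, along the tool's axes at that moment; what a row does not reach only later rows make up. A row lasts 1/8 s, in which the tool goes at most 62.5 mm and 10.7 degrees, less where a joint would pass 70% of its speed; a pose out of reach is approached as far as the arm can. A call with a gripper value outside its range is refused whole. The fingers move at their own pace and stop on an object; "newtons" is the grip in N (left out, the last holds). Time passes only in rows, so rows that repeat a pose let the fingers close. It gives the time, the measured TCP pose, the force and the opening at its end, in the units of the state.
- monitor.read_state(): the state, without advancing time (a new reading comes with each control period).
- get_image(name): name is "scene" or "top" or "wrist"; returns a dict with "frame" (400x640x3 uint8, red, green, blue), "fx", "fy", "cx", "cy" (pixels), "dist_coeffs" ([k1, k2, p1, p2, k3] as OpenCV has them; the pictures are not rectified), "world_to_cam" (4x4, takes a point from world to camera coordinates); the wrist camera has in their place "T_tool_cam" (4x4, takes a point from camera to tool coordinates, whose origin is the TCP and whose axes are the tool frame's). Camera axes: x right, y down, z forward; pixel columns grow to the right and rows downward; lengths in m; the calibration is good to about 2 mm. A picture is of the moment at which its call begins: read the wrist's pose just before it. There is no depth.
- ticket.close_job(): hands the job in, once; it reports no verdict.
The state is a dict: "time_s": time; "joint_positions": joint angles; "joint_vel": joint speeds; "joint_efforts": joint torques, N m; "tcp_pos": TCP position; "ee_rot": TCP orientation; "ft_force": force on the tool from outside, world axes, zero at the start; "torque": the same for the moment, N m; "gripper_width": opening from 0.0 (shut) to 1.0 (fully open).
Only numpy, scipy, OpenCV 4.12 (cv2) and the standard library are available. Lean on these libraries where they do the work, as an engineer would, in place of code of your own. Each camera call takes 0.05 s, during which the arm holds its last target. There are 200 camera calls.

## Working session

There is one attempt and no reset: what is moved stays moved. The work goes in short steps, Python scripts to look and compute and a tool call to move; the robot and the scene stay as the last step left them, time stands still between calls to the robot, and variables do not carry over. Pictures are saved under pics/ and viewed, about 8 in all and at most 12, crops included, and the job is handed in when it is done.

Besides the shell and the picture viewer there is one more tool, called after "Emit:" by a JSON object that holds its "fn" and its "kwargs", one argument or row to a line. step_arm: Moves the arm, as the interface text tells. Its arguments: {"type":"object","properties":{"moves":{"type":"array"},"newtons":{"type":"number"}},"required":["moves"]}

```bash
mkdir -p pics
python3 - <<'E'
from plant import monitor,get_image
import cv2,numpy as np
s=monitor.read_state();print(s['time_s'],s['tcp_pos'],s['ee_rot'])
for n in('scene','top'):
    d=get_image(n);cv2.imwrite(f'pics/{n}0.png',d['frame'][:,:,::-1]);np.savez(f'{n}0.npz',**d)
    print(n,d['fx'],d['cx'],d['cy'],d['dist_coeffs'],np.round(d['world_to_cam'],3).tolist())
E
```

```text
0.0 [0.28214718 0.55696568 0.24145917] [ 5.60157505e-04  8.51974918e-01  5.23581728e-01 -7.74120613e-04]
scene 507.8617033619624 321.03317480715236 193.2648796134979 [-0.14718592  0.          0.          0.          0.        ] [[-0.849, 0.529, -0.018, 0.534], [0.414, 0.641, -0.647, -0.168], [-0.33, -0.556, -0.763, 1.256], [0.0, 0.0, 0.0, 1.0]]
top 512.4462909947395 310.4388305346256 201.82031731972123 [0.05665283 0.         0.         0.         0.        ] [[0.002, -1.0, -0.008, -0.024], [-0.987, -0.001, -0.16, 0.607], [0.16, 0.008, -0.987, 0.815], [0.0, 0.0, 0.0, 1.0]]
```

View pics/scene0.png

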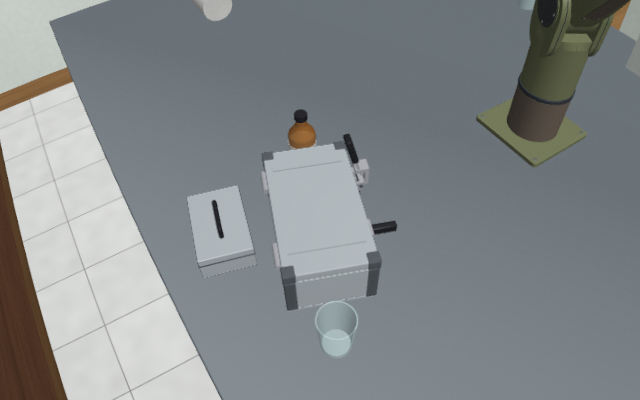

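View pics/top0.png

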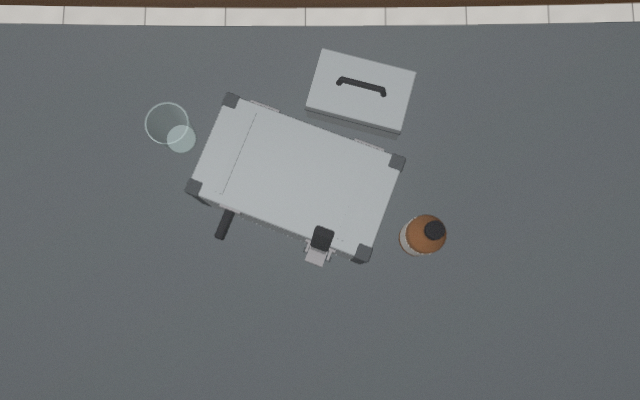

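The top view shows the big case with lid corners near (193,188), (362,254), (398,161) and (231,100). The pull is at (225,225), the latch grip at (322,238), and the bottle at (426,234), just right of the case. The small case and the beaker are behind it and to its left.

```bash
cat > h.py <<'E'
import numpy as np,cv2
def K(d): return np.array([[d['fx'],0,d['cx']],[0,d['fy'],d['cy']],[0,0,1]],float)
def ray(d,uv,T=None):
    W=np.linalg.inv(d['world_to_cam']) if T is None else T
    p=cv2.undistortPoints(np.array(uv,float).reshape(-1,1,2),K(d),np.array(d['dist_coeffs'],float)).reshape(-1,2)
    r=np.c_[p,np.ones(len(p))]@W[:3,:3].T
    return W[:3,3],r
def plane(d,uv,z,T=None):
    o,r=ray(d,uv,T);return o+r*((z-o[2])/r[:,2])[:,None]
def proj(d,P):
    W=np.array(d['world_to_cam']);r,_=cv2.Rodrigues(W[:3,:3])
    return cv2.projectPoints(np.array(P,float),r,W[:3,3],K(d),np.array(d['dist_coeffs'],float))[0].reshape(-1,2)
E
python3 - <<'E'
from h import *
d=dict(np.load('top0.npz'));s=dict(np.load('scene0.npz'))
f=d['frame'].astype(int);
m=((f.min(2)>135)).astype(np.uint8)
m=cv2.morphologyEx(m,cv2.MORPH_OPEN,np.ones((3,3)))
cs=[c for c in cv2.findContours(m,0,2)[0] if cv2.contourArea(c)>1000]
for c in cs:print(cv2.contourArea(c),cv2.minAreaRect(c))
# dark masks
m=(f.max(2)<45).astype(np.uint8)
for c in cv2.findContours(m,0,2)[0]:
    if 40<cv2.contourArea(c)<3000:print('dark',cv2.contourArea(c),cv2.minAreaRect(c))
P=plane(d,[(186,192),(364,265),(405,158),(231,93)],.122);print(P)
print([np.linalg.norm(P[i]-P[(i+1)%4]) for i in range(4)])
print('cap',plane(d,[(434,231)],.15))
g=cv2.resize(d['frame'][80:280,140:460],None,fx=2.5,fy=2.5,interpolation=2);cv2.imwrite('pics/topc.png',g[:,:,::-1])
E
```

```text
19265.5 ((294.8251647949219, 174.89584350585938), (193.4450225830078, 110.4813232421875), 20.344100952148438)
5781.0 ((360.3504638671875, 88.65664672851562), (98.52869415283203, 60.833683013916016), 14.620874404907227)
10923.5 ((319.50531005859375, 14.67038345336914), (21.38549041748047, 639.0607299804688), 89.816650390625)
[[ 0.61043468  0.16836613  0.122     ]
 [ 0.49885008 -0.10469013  0.122     ]
 [ 0.66446138 -0.17077663  0.122     ]
 [ 0.77058655  0.10306351  0.122     ]]
[np.float64(0.29497600688637843), np.float64(0.17831020156978675), np.float64(0.2936851606111474), np.float64(0.17295390329330115)]
cap [[ 0.54758166 -0.20497666  0.15      ]]
```

View pics/topc.png

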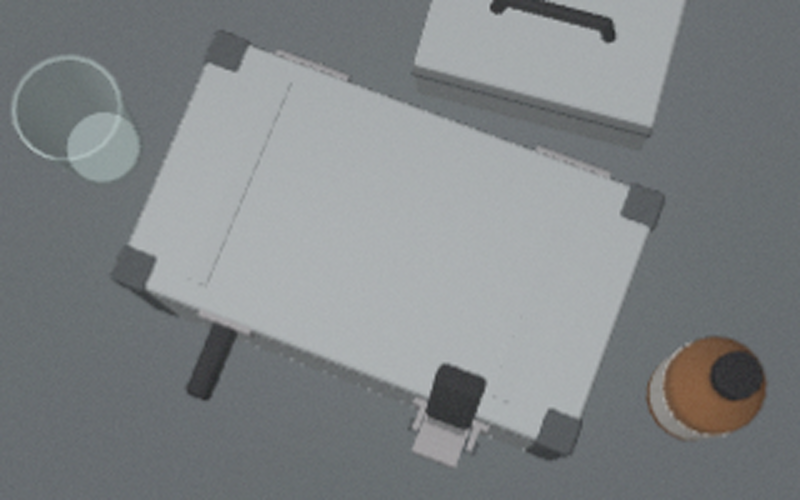

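The crop confirms the layout. In full-image pixels the lid corners are about (225,92), (405.6,159), (369,259) and (186,188), the pull tip (219,239), and the grip top end (323.5,228).

```bash
cat >> h.py <<'E'
def case2w(p,q):
    c,s=np.cos(p[2]),np.sin(p[2]);q=np.atleast_2d(np.array(q,float))/1000
    return np.c_[p[0]+c*q[:,0]-s*q[:,1],p[1]+s*q[:,0]+c*q[:,1],q[:,2]]
E
python3 - <<'E'
from h import *
from scipy.optimize import least_squares
from scipy.spatial.transform import Rotation as R
d=dict(np.load('top0.npz'));s=dict(np.load('scene0.npz'))
Q=[(85,150,122),(85,-150,122),(-85,-150,122),(-85,150,122),(-135,75,113),(-70,-75,206)]
uv=np.array([(225,92),(405.6,159),(369,259),(186,188),(219.2,238.8),(323.5,228)])
r=least_squares(lambda p:(proj(d,case2w(p,Q))-uv).ravel(),[.63,0,-.38])
p=r.x;print(p,np.round(r.fun.reshape(-1,2),1).tolist());np.save('p.npy',p)
for n,q in dict(gripbase=(-91,-75,143),griptop=(-75,-75,204),pivot=(-101,-75,85),pulltip=(-135,75,111),pullpinch=(-115,75,111)).items():
    w=case2w(p,q);print(n,w.round(4),'scene',proj(s,w).round(0),'top',proj(d,w).round(0))
f=plane(d,[(434,231)],.15);print('bottle',f,'scene',proj(s,f))
T=[p[0],p[1]]
x=R.from_quat(np.array([5.6e-4,.852,.5236,-7.7e-4])[[1,2,3,0]]).as_matrix();print(x.round(3))
E
```

```text
[ 6.39192843e-01 -2.54418575e-04 -3.66387752e-01] [[2.1, -0.0], [-0.6, -1.2], [-1.7, 1.2], [-1.1, 2.0], [-0.9, -0.7], [2.1, -1.1]]
gripbase [[ 0.5274 -0.0377  0.143 ]] scene [[354. 159.]] top [[320. 245.]]
griptop [[ 0.5423 -0.0434  0.204 ]] scene [[346. 138.]] top [[324. 230.]]
pivot [[ 0.518  -0.0341  0.085 ]] scene [[358. 178.]] top [[317. 254.]]
pulltip [[0.54   0.1181 0.111 ]] scene [[395. 226.]] top [[219. 238.]]
pullpinch [[0.5587 0.111  0.111 ]] scene [[385. 227.]] top [[224. 226.]]
bottle [[ 0.54758166 -0.20497666  0.15      ]] scene [[301.47103298 113.30504115]]
[[ 0.452  0.892 -0.001]
 [ 0.892 -0.452 -0.002]
 [-0.002  0.    -1.   ]]
```

```bash
cat >> h.py <<'E'
from scipy.spatial.transform import Rotation as R
def pose(s): return np.array(s['tcp_pos']),R.from_quat(np.array(s['ee_rot'])[[1,2,3,0]]).as_matrix()
def units(pos,Rm,targets,Rt=None):
    for t in np.atleast_2d(targets): print(np.round(Rm.T@(t-pos)/.025,2).tolist())
    if Rt is not None: print('rot',np.round(np.degrees(R.from_matrix(Rm.T@Rt).as_rotvec())/6,2))
def down(p):
    c,s=np.cos(p[2]),np.sin(p[2]);return np.array([[-s,c,0],[c,s,0],[0,0,-1]]).T.T
E
python3 - <<'E'
from h import *
from plant import monitor
p=np.load('p.npy');pos,Rm=pose(monitor.read_state())
units(pos,Rm,case2w(p,[(-38,-75,265),(-38,-75,178)]),down(p))
print(down(p))
E
```

```text
[-16.58, 21.61, -0.91]
[-16.57, 21.6, 2.57]
rot [ 0.    0.02 -0.98]
[[ 0.35824528  0.9336275   0.        ]
 [ 0.9336275  -0.35824528  0.        ]
 [ 0.          0.         -1.        ]]
```

Emit:
{"fn": "step_arm", "kwargs": {
  "moves": [
    {"z": -1,"gripper": 1},
    {"x": -2,"y": 2,"z": -1,"az": -1,"gripper": 1},
    {"x": -3.5,"y": 4,"z": -1,"az": -1,"gripper": 1},
    {"x": -5,"y": 6,"z": -1,"az": -1,"gripper": 1},
    {"x": -6.5,"y": 8,"z": -1,"az": -1,"gripper": 1},
    {"x": -8,"y": 10,"z": -1,"az": -1,"gripper": 1},
    {"x": -9.5,"y": 12,"z": -1,"az": -1,"gripper": 1},
    {"x": -11,"y": 14,"z": -1,"az": -1,"gripper": 1},
    {"x": -12.5,"y": 16,"z": -1,"az": -1,"gripper": 1},
    {"x": -14,"y": 18,"z": -1,"az": -1,"gripper": 1},
    {"x": -15.5,"y": 20,"z": -1,"az": -1,"gripper": 1},
    {"x": -16.6,"y": 21.6,"z": -1,"az": -1,"gripper": 1}
  ]
}}

```text
schema error: expected keys x, y, z, ax, ay, az, gripper
```

Run:
```python
from h import *
from plant import monitor,get_image
s=monitor.read_state();p=np.load('p.npy');pos,Rm=pose(s)
print(s['time_s'],pos,s['gripper_width'],s['ft_force'])
units(pos,Rm,case2w(p,[(-38,-75,265),(-38,-75,178)]),down(p))
d=get_image('scene');cv2.imwrite('pics/s1.png',cv2.resize(d['frame'][60:310,200:520],None,fx=2,fy=2)[:,:,::-1])
```

```text
0.1 [0.28214671 0.55704684 0.24156452] 0.9974771133411048 [-0.3796688   0.02517917  0.4481701 ]
[-16.58, 21.61, -0.91]
[-16.57, 21.6, 2.57]
rot [ 0.    0.02 -0.98]
```

View pics/s1.png

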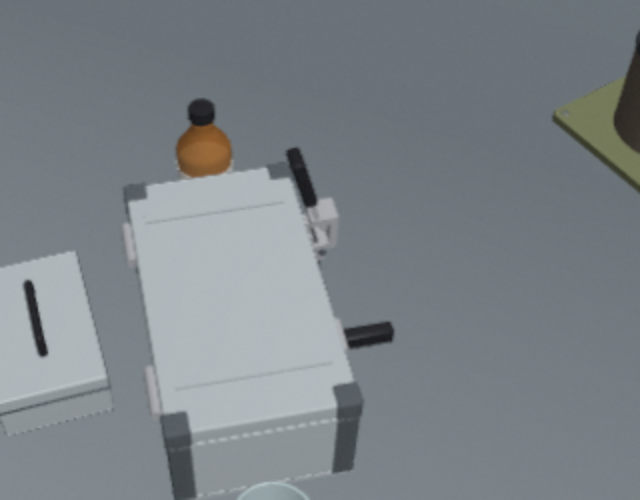

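The call was refused because every row needs all seven keys, so the arm hasn't moved. In this view the grip top is at about (348,136) in full-image pixels and my model predicts (346,138), so the case pose holds up.

Emit:
{"fn": "step_arm", "kwargs": {
  "moves": [
    {"x": 0,"y": 0,"z": -1,"ax": 0,"ay": 0,"az": 0,"gripper": 1},
    {"x": -2,"y": 2,"z": -1,"ax": 0,"ay": 0,"az": -1,"gripper": 1},
    {"x": -3.5,"y": 4,"z": -1,"ax": 0,"ay": 0,"az": -1,"gripper": 1},
    {"x": -5,"y": 6,"z": -1,"ax": 0,"ay": 0,"az": -1,"gripper": 1},
    {"x": -6.5,"y": 8,"z": -1,"ax": 0,"ay": 0,"az": -1,"gripper": 1},
    {"x": -8,"y": 10,"z": -1,"ax": 0,"ay": 0,"az": -1,"gripper": 1},
    {"x": -9.5,"y": 12,"z": -1,"ax": 0,"ay": 0,"az": -1,"gripper": 1},
    {"x": -11,"y": 14,"z": -1,"ax": 0,"ay": 0,"az": -1,"gripper": 1},
    {"x": -12.5,"y": 16,"z": -1,"ax": 0,"ay": 0,"az": -1,"gripper": 1},
    {"x": -14,"y": 18,"z": -1,"ax": 0,"ay": 0,"az": -1,"gripper": 1},
    {"x": -15.5,"y": 20,"z": -1,"ax": 0,"ay": 0,"az": -1,"gripper": 1},
    {"x": -16.6,"y": 21.6,"z": -1,"ax": 0,"ay": 0,"az": -1,"gripper": 1}
  ]
}}

```text
time_s: 1.65
tcp_pos: [0.5771, -0.0591, 0.2671]
ee_rot: [-0.0, 0.824, 0.567, -0.0]
ft_force: [0.6, 0.4, 0.9]
gripper_width: 0.002
```

Run:
```python
from h import *
from plant import monitor,get_image
s=monitor.read_state();p=np.load('p.npy');pos,Rm=pose(s)
print(s['time_s'],pos,s['gripper_width'],s['ft_force'])
units(pos,Rm,case2w(p,[(-38,-75,265),(-38,-75,178),(-180,-75,178)]),down(p))
d=get_image('scene');cv2.imwrite('pics/s2.png',cv2.resize(d['frame'][60:310,200:520],None,fx=2,fy=2)[:,:,::-1])
```

```text
1.65 [ 0.57709212 -0.05913766  0.26707979] 0.0024185627843820653 [0.63509438 0.41968975 0.86046714]
[0.09, -0.04, 0.08]
[0.09, -0.04, 3.56]
[0.1, -5.72, 3.56]
rot [-0.    0.    0.01]
```

View pics/s2.png

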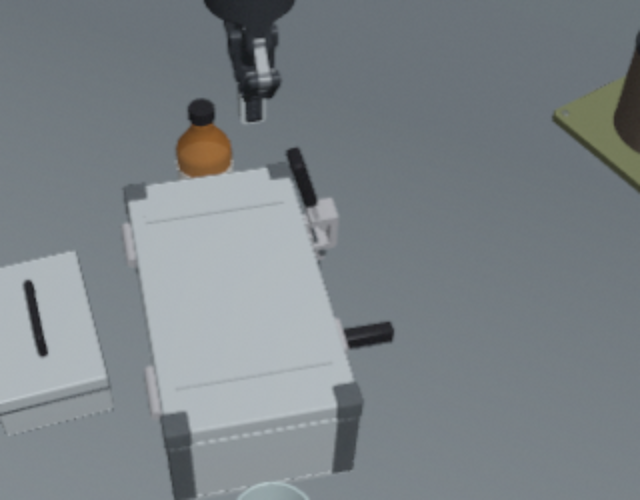

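The shut fingertips, at about (326,120) in full-image pixels, are behind and above the grip. Next: descend behind it, then sweep forward.

Emit:
{"fn": "step_arm", "kwargs": {
  "moves": [
    {"x": 0,"y": 0,"z": 1.5,"ax": 0,"ay": 0,"az": 0,"gripper": 1},
    {"x": 0,"y": 0,"z": 2.8,"ax": 0,"ay": 0,"az": 0,"gripper": 1},
    {"x": 0,"y": 0,"z": 3.5,"ax": 0,"ay": 0,"az": 0,"gripper": 1},
    {"x": 0,"y": 0,"z": 3.5,"ax": 0,"ay": 0,"az": 0,"gripper": 1}
  ]
}}

```text
time_s: 2.2
tcp_pos: [0.5753, -0.0563, 0.1784]
ee_rot: [-0.001, 0.823, 0.568, -0.001]
ft_force: [0.2, -0.3, -1.0]
gripper_width: -0.004
```

Emit:
{"fn": "step_arm", "kwargs": {
  "moves": [
    {"x": 0,"y": -0.4,"z": 0,"ax": 0,"ay": 0,"az": 0,"gripper": 1},
    {"x": 0,"y": -0.9,"z": 0,"ax": 0,"ay": 0,"az": 0,"gripper": 1},
    {"x": 0,"y": -1.4,"z": 0,"ax": 0,"ay": 0,"az": 0,"gripper": 1},
    {"x": 0,"y": -2,"z": 0,"ax": 0,"ay": 0,"az": 0,"gripper": 1},
    {"x": 0,"y": -2.6,"z": 0,"ax": 0,"ay": 0,"az": 0,"gripper": 1},
    {"x": 0,"y": -3.2,"z": 0,"ax": 0,"ay": 0,"az": 0,"gripper": 1},
    {"x": 0,"y": -3.8,"z": 0,"ax": 0,"ay": 0,"az": 0,"gripper": 1},
    {"x": 0,"y": -4.4,"z": 0,"ax": 0,"ay": 0,"az": 0,"gripper": 1},
    {"x": 0,"y": -5,"z": 0,"ax": 0,"ay": 0,"az": 0,"gripper": 1},
    {"x": 0,"y": -5.6,"z": 0,"ax": 0,"ay": 0,"az": 0,"gripper": 1},
    {"x": 0,"y": -6,"z": 0,"ax": 0,"ay": 0,"az": 0,"gripper": 1},
    {"x": 0,"y": -6,"z": 0,"ax": 0,"ay": 0,"az": 0,"gripper": 1}
  ]
}}

```text
time_s: 3.7
tcp_pos: [0.4356, -0.0029, 0.18]
ee_rot: [-0.0, 0.823, 0.568, -0.0]
ft_force: [0.6, -0.6, 0.2]
gripper_width: -0.004
```

Run:
```python
from h import *
from plant import monitor,get_image
s=monitor.read_state();p=np.load('p.npy');pos,Rm=pose(s)
print(s['time_s'],pos,s['gripper_width'],s['ft_force'])
units(pos,Rm,case2w(p,[(-115,75,265),(-115,75,103)]),down(p))
d=get_image('scene');cv2.imwrite('pics/s3.png',cv2.resize(d['frame'][60:310,200:520],None,fx=2,fy=2)[:,:,::-1])
```

```text
3.7 [ 0.43555066 -0.0029316   0.18002563] -0.0035148716105067677 [ 0.63059514 -0.55228035  0.19025322]
[6.01, 2.98, -3.4]
[6.01, 2.99, 3.08]
rot [-0.    0.    0.03]
```

View pics/s3.png

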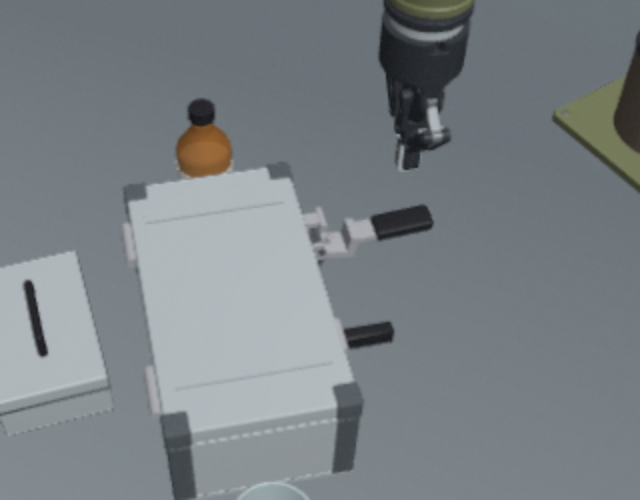

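The latch is thrown open and level, with its grip at about (400,222) in the crop. The pull tip, at (393,332) in the crop, matches the prediction. Now over the pull with the gripper open.

Emit:
{"fn": "step_arm", "kwargs": {
  "moves": [
    {"x": 2,"y": 1,"z": -1,"ax": 0,"ay": 0,"az": 0,"gripper": 0},
    {"x": 4,"y": 2,"z": -1,"ax": 0,"ay": 0,"az": 0,"gripper": 0},
    {"x": 6,"y": 3,"z": -1,"ax": 0,"ay": 0,"az": 0,"gripper": 0},
    {"x": 6,"y": 3,"z": 0,"ax": 0,"ay": 0,"az": 0,"gripper": 0.2},
    {"x": 6,"y": 3,"z": 0,"ax": 0,"ay": 0,"az": 0,"gripper": 0.2}
  ]
}}

```text
time_s: 4.38
tcp_pos: [0.559, 0.1098, 0.1781]
ee_rot: [-0.001, 0.823, 0.567, -0.002]
ft_force: [-0.7, -0.5, -0.3]
gripper_width: 0.8
```

Run:
```python
from h import *
from plant import monitor,get_image
s=monitor.read_state();p=np.load('p.npy');pos,Rm=pose(s)
print(s['time_s'],pos,s['gripper_width'],s['ft_force'])
units(pos,Rm,case2w(p,[(-115,75,103)]),down(p))
d=get_image('wrist');cv2.imwrite('pics/w1.png',d['frame'][:,:,::-1])
T=np.eye(4);T[:3,:3]=Rm;T[:3,3]=pos
d['world_to_cam']=np.linalg.inv(T@np.array(d['T_tool_cam']))
print('pred tip corners',proj(d,case2w(p,[(-135,68,120),(-135,82,120),(-85,75,120)])).round(0).tolist())
```

```text
4.375 [0.55896052 0.10982473 0.1781175 ] 0.7995414390078319 [-0.68101902 -0.49061832 -0.26847821]
[0.05, -0.02, 3.0]
rot [-0.03  0.03  0.02]
pred tip corners [[304.0, 198.0], [325.0, 198.0], [314.0, 267.0]]
```

View pics/w1.png

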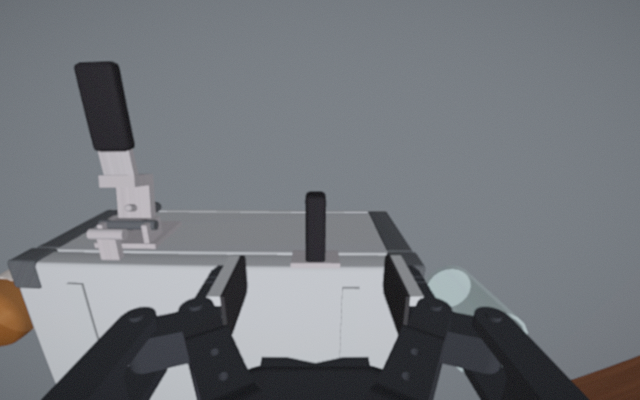

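The wrist view shows the bar between the fingers, columns 306–326 and rows 193–262. The prediction was about 5 px lower, so the bar is about 3 mm further out than modelled. I'll descend and pinch with that shift.

Emit:
{"fn": "step_arm", "kwargs": {
  "moves": [
    {"x": 0,"y": -0.1,"z": 1,"ax": 0,"ay": 0,"az": 0,"gripper": 0.3},
    {"x": 0,"y": -0.1,"z": 2,"ax": 0,"ay": 0,"az": 0,"gripper": 0.3},
    {"x": 0.1,"y": -0.1,"z": 3,"ax": 0,"ay": 0,"az": 0,"gripper": 0.3},
    {"x": 0.1,"y": -0.1,"z": 3,"ax": 0,"ay": 0,"az": 0,"gripper": 0.3},
    {"x": 0.1,"y": -0.1,"z": 3,"ax": 0,"ay": 0,"az": 0,"gripper": 1},
    {"x": 0.1,"y": -0.1,"z": 3,"ax": 0,"ay": 0,"az": 0,"gripper": 1},
    {"x": 0.1,"y": -0.1,"z": 3,"ax": 0,"ay": 0,"az": 0,"gripper": 1},
    {"x": 0.1,"y": -0.1,"z": 3,"ax": 0,"ay": 0,"az": 0,"gripper": 1},
    {"x": 0.1,"y": -0.1,"z": 3,"ax": 0,"ay": 0,"az": 0,"gripper": 1}
  ],
  "newtons": 40
}}

```text
time_s: 5.55
tcp_pos: [0.5581, 0.1104, 0.1061]
ee_rot: [0.001, 0.824, 0.566, -0.001]
ft_force: [-2.2, -5.1, 7.7]
gripper_width: 0.158
```

Run:
```python
from h import *
from plant import monitor
s=monitor.read_state();p=np.load('p.npy');pos,Rm=pose(s)
print(s['time_s'],pos,s['gripper_width'],s['ft_force'])
# arc of grasp point about hinge (case x 85, z .100)
c,sn=np.cos(p[2]),np.sin(p[2]);g=pos-.008*Rm[:,2]
gx=c*(g[0]-p[0])+sn*(g[1]-p[1])-.085;gz=g[2]-.1
print('g',gx,gz)
for th in np.arange(.1,1.21,.1):
    x=gx*np.cos(th)+gz*np.sin(th);z=-gx*np.sin(th)+gz*np.cos(th)
    print(round(th,1),'y',round((x-gx)/.025,2),'z',round(-(z-gz)/.025,2))
```

```text
5.55 [0.55811553 0.11042007 0.10606725] 0.1578570479089303 [-2.18681741 -5.14458694  7.73651981]
g -0.200350395566657 0.014067182485539356
0.1 y 0.1 z -0.8
0.2 y 0.27 z -1.58
0.3 y 0.52 z -2.34
0.4 y 0.85 z -3.08
0.5 y 1.25 z -3.77
0.6 y 1.72 z -4.43
0.7 y 2.25 z -5.03
0.8 y 2.83 z -5.58
0.9 y 3.47 z -6.06
1.0 y 4.16 z -6.48
1.1 y 4.88 z -6.83
1.2 y 5.63 z -7.11
```

Pinched at 13.4 mm opening, which matches the bar. Following the hinge arc, first half.

Emit:
{"fn": "step_arm", "kwargs": {
  "moves": [
    {"x": 0,"y": 0.05,"z": -0.4,"ax": 0,"ay": 0,"az": 0,"gripper": 1},
    {"x": 0,"y": 0.1,"z": -0.8,"ax": 0,"ay": 0,"az": 0,"gripper": 1},
    {"x": 0,"y": 0.17,"z": -1.2,"ax": 0,"ay": 0,"az": 0,"gripper": 1},
    {"x": 0,"y": 0.27,"z": -1.6,"ax": 0,"ay": 0,"az": 0,"gripper": 1},
    {"x": 0,"y": 0.4,"z": -2,"ax": 0,"ay": 0,"az": 0,"gripper": 1},
    {"x": 0,"y": 0.52,"z": -2.35,"ax": 0,"ay": 0,"az": 0,"gripper": 1},
    {"x": 0,"y": 0.67,"z": -2.7,"ax": 0,"ay": 0,"az": 0,"gripper": 1},
    {"x": 0,"y": 0.85,"z": -3.1,"ax": 0,"ay": 0,"az": 0,"gripper": 1},
    {"x": 0,"y": 1.05,"z": -3.45,"ax": 0,"ay": 0,"az": 0,"gripper": 1},
    {"x": 0,"y": 1.25,"z": -3.8,"ax": 0,"ay": 0,"az": 0,"gripper": 1},
    {"x": 0,"y": 1.25,"z": -3.8,"ax": 0,"ay": 0,"az": 0,"gripper": 1}
  ]
}}

```text
time_s: 6.92
tcp_pos: [0.5862, 0.0995, 0.1999]
ee_rot: [0.0, 0.824, 0.567, -0.003]
ft_force: [-1.8, -6.0, -1.8]
gripper_width: 0.156
```

Run:
```python
from h import *
from plant import monitor,get_image
s=monitor.read_state();p=np.load('p.npy');pos,Rm=pose(s)
print(s['time_s'],pos,s['gripper_width'],s['ft_force'],s['torque'])
d=get_image('scene');cv2.imwrite('pics/s4.png',cv2.resize(d['frame'][60:310,200:520],None,fx=2,fy=2)[:,:,::-1])
```

```text
6.925 [0.58622898 0.09953086 0.19989019] 0.1556150635765778 [-1.80966995 -5.97474058 -1.75321856] [-0.94310959  0.75480308 -0.02085077]
```

View pics/s4.png

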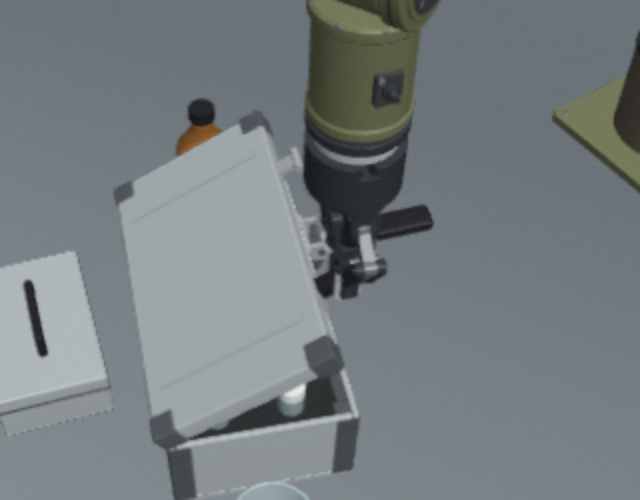

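The lid is up about 0.5 rad, still held, with the latch still open. Continuing along the arc to about 1.15 rad.

Emit:
{"fn": "step_arm", "kwargs": {
  "moves": [
    {"x": 0,"y": 0.23,"z": -0.33,"ax": 0,"ay": 0,"az": 0,"gripper": 1},
    {"x": 0,"y": 0.47,"z": -0.66,"ax": 0,"ay": 0,"az": 0,"gripper": 1},
    {"x": 0,"y": 0.73,"z": -0.96,"ax": 0,"ay": 0,"az": 0,"gripper": 1},
    {"x": 0,"y": 1,"z": -1.26,"ax": 0,"ay": 0,"az": 0,"gripper": 1},
    {"x": 0,"y": 1.28,"z": -1.54,"ax": 0,"ay": 0,"az": 0,"gripper": 1},
    {"x": 0,"y": 1.58,"z": -1.81,"ax": 0,"ay": 0,"az": 0,"gripper": 1},
    {"x": 0,"y": 1.9,"z": -2.05,"ax": 0,"ay": 0,"az": 0,"gripper": 1},
    {"x": 0,"y": 2.22,"z": -2.29,"ax": 0,"ay": 0,"az": 0,"gripper": 1},
    {"x": 0,"y": 2.56,"z": -2.5,"ax": 0,"ay": 0,"az": 0,"gripper": 1},
    {"x": 0,"y": 2.91,"z": -2.71,"ax": 0,"ay": 0,"az": 0,"gripper": 1},
    {"x": 0,"y": 3.27,"z": -2.89,"ax": 0,"ay": 0,"az": 0,"gripper": 1},
    {"x": 0,"y": 3.63,"z": -3.06,"ax": 0,"ay": 0,"az": 0,"gripper": 1}
  ]
}}

```text
time_s: 8.48
tcp_pos: [0.6686, 0.0678, 0.2753]
ee_rot: [-0.001, 0.824, 0.567, -0.005]
ft_force: [-7.0, -5.4, -3.4]
gripper_width: 0.158
```

Emit:
{"fn": "step_arm", "kwargs": {
  "moves": [
    {"x": 0,"y": 0.37,"z": -0.14,"ax": 0,"ay": 0,"az": 0,"gripper": 1},
    {"x": 0,"y": 0.37,"z": -0.14,"ax": 0,"ay": 0,"az": 0,"gripper": 1},
    {"x": 0,"y": 0.37,"z": -0.14,"ax": 0,"ay": 0,"az": 0,"gripper": 1}
  ]
}}

```text
time_s: 8.85
tcp_pos: [0.6787, 0.0639, 0.2795]
ee_rot: [-0.0, 0.824, 0.567, -0.004]
ft_force: [-5.0, -7.0, -2.0]
gripper_width: 0.153
```

Run:
```python
from h import *
from plant import monitor,get_image
s=monitor.read_state();p=np.load('p.npy');pos,Rm=pose(s)
print(s['time_s'],pos,s['gripper_width'],s['ft_force'],s['torque'])
d=get_image('scene');cv2.imwrite('pics/s5.png',cv2.resize(d['frame'][60:310,200:520],None,fx=2,fy=2)[:,:,::-1])
```

```text
8.85 [0.67871767 0.06387579 0.27951129] 0.15329168509005742 [-4.98222906 -7.04964419 -1.97112652] [-0.86447909  1.29667826  0.15511469]
```

View pics/s5.png

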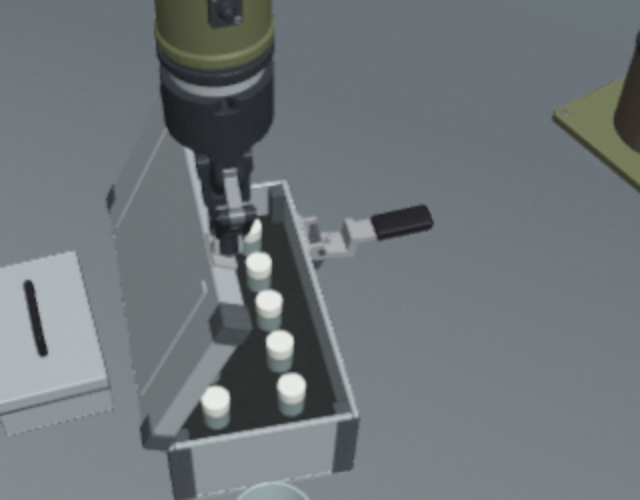

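The lid stands at about 1.15 rad with the pull still in the pads. Releasing and backing straight up.

Emit:
{"fn": "step_arm", "kwargs": {
  "moves": [
    {"x": 0,"y": 0.37,"z": -0.14,"ax": 0,"ay": 0,"az": 0,"gripper": 0.4},
    {"x": 0,"y": 0,"z": 0,"ax": 0,"ay": 0,"az": 0,"gripper": 0.4},
    {"x": 0,"y": 0,"z": 0,"ax": 0,"ay": 0,"az": 0,"gripper": 0.4},
    {"x": 0,"y": 0,"z": 0,"ax": 0,"ay": 0,"az": 0,"gripper": 0.4},
    {"x": 0,"y": 0,"z": -1,"ax": 0,"ay": 0,"az": 0,"gripper": 0.4},
    {"x": 0,"y": 0,"z": -2,"ax": 0,"ay": 0,"az": 0,"gripper": 0.4},
    {"x": 0,"y": -0.5,"z": -3,"ax": 0,"ay": 0,"az": 0,"gripper": 0.4},
    {"x": 0,"y": -2,"z": -4,"ax": 0,"ay": 0,"az": 0,"gripper": 0.4},
    {"x": 0,"y": -4,"z": -4,"ax": 0,"ay": 0,"az": 0,"gripper": 0.4},
    {"x": 0,"y": -6,"z": -4,"ax": 0,"ay": 0,"az": 0,"gripper": 0.4},
    {"x": 0,"y": -6,"z": -4,"ax": 0,"ay": 0,"az": 0,"gripper": 0.4},
    {"x": 0,"y": -6,"z": -4,"ax": 0,"ay": 0,"az": 0,"gripper": 0.4}
  ]
}}

```text
time_s: 10.4
tcp_pos: [0.5412, 0.1201, 0.3806]
ee_rot: [0.001, 0.823, 0.567, 0.001]
ft_force: [1.7, -0.3, 0.2]
gripper_width: 0.597
```

Run:
```python
from h import *
from plant import monitor,get_image
s=monitor.read_state();p=np.load('p.npy');pos,Rm=pose(s)
print(s['time_s'],pos,s['gripper_width'],s['ft_force'],np.abs(s['joint_vel']).max())
a=get_image('scene');d=get_image('scene');print('diff',np.abs(a['frame'].astype(int)-d['frame']).mean())
cv2.imwrite('pics/s6.png',cv2.resize(d['frame'][60:310,200:520],None,fx=2,fy=2)[:,:,::-1])
# lid pull-tip prediction for angles
for th in (.9,1.0,1.1,1.15,1.2):
    x,z=-220,11;q=(85+x*np.cos(th)+z*np.sin(th),75,100-x*np.sin(th)+z*np.cos(th))
    x,z=-170,22;k=(85+x*np.cos(th)+z*np.sin(th),150,100-x*np.sin(th)+z*np.cos(th))
    print(th,((proj(d,case2w(p,[q,k]))-[200,60])*2).round(0).tolist())
```

```text
10.4 [0.54123448 0.12007924 0.38059882] 0.5973208719710753 [ 1.71058796 -0.28949256  0.16125872] 0.026383600640910613
diff 0.85225
0.9 [[298.0, 222.0], [267.0, 331.0]]
1.0 [[274.0, 215.0], [248.0, 328.0]]
1.1 [[249.0, 209.0], [226.0, 326.0]]
1.15 [[236.0, 208.0], [215.0, 325.0]]
1.2 [[222.0, 206.0], [204.0, 325.0]]
```

View pics/s6.png

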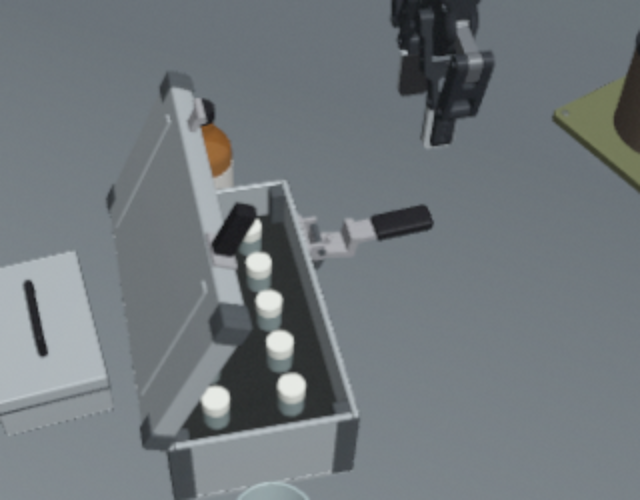

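The lid stands free, with its pull tip at about (245,208) in the crop, which is about 1.1 rad. The latch is open and level, the bottle is in place, and the gripper is clear. Handing in.

```bash
python3 -c "from plant import ticket;print(ticket.close_job())"
```

```text
the job is handed in; nothing more can be done
None
```

The case is open and the job is handed in, at about 10.5 s of the 48 s allowed. I hooked the latch lever from behind with shut fingers and swept it forward until it snapped open. Then I pinched the pull, followed the hinge arc to lift the lid, released it and backed off.

- **Lid and latch:** the last picture shows the lid standing by itself at about 1.1 rad (over 60°), judged from the pull tip. The latch lies level and open.
- **Bottle and gripper:** the bottle looks unmoved by eye, though the lid now hides part of it in that picture. The gripper is clear of everything and the wrist force is under 2 N.
- **Failures and disagreements:**
  - The first move call was refused for missing keys, and nothing moved.
  - The wrist view put the pull about 3 mm further out than my estimate, and I corrected for that before gripping.
  - I did not measure lid speed separately. Two pictures 0.05 s apart differed by only 0.85 grey levels on average.

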